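Take the inside length of the bread board with the tape measure

ROBOT

A 7-joint arm with a two-finger parallel gripper is mounted at the origin on a cart in front of the work surface, level with it; the furniture and walls round the work are solid. World frame = base frame: x ahead of the robot, y to its left, z up, the work surface at z = 0. Lengths are in m, angles in rad, forces in N, time in s.
With the tool pointing down it reaches from about 0.4 to 0.85 m from the base axis. Payload 10.4 kg.
Tool frame: the origin (TCP) lies between the finger pads; the fingertips stand 14 mm ahead of it and the grasp point (between the pads) lies 5 mm behind it (r.finger_overhang is the z of the fingertips in the tool frame, in m); z points along the fingers, y is the line along which they close (so a half turn about z gives the same grasp; the last joint's range is limited). The gripper opens to 87 mm and grips with 3 to 60 N. Pads are 19 mm wide; open, the fingers measure 117 mm over their backs; the gripper's body (75 mm by 190 mm) begins 51 mm behind the grasp point.
Start: joints at [-0.023, 0.332, -0.065, 1.46, 0.022, 1.35, -0.088], TCP at [0.625, 0, 0.211] pointing down, gripper open.
Joint ranges: [-2.6, 2.6], [-0.5, 2.12], [-1.47, 1.34], [0.16, 2.42], [-1.27, 4.41], [0.06, 2.06], [-2.6, 2.6]. Speed limits (rad/s): [2.22, 2.22, 2.79, 2.79, 3.14, 3.14, 3.14].

INTERFACE

Orientations are given as a unit quaternion [x, y, z, w].
In Python, from bench import r, optics gives the robot as it stands.
- The arm moves only by the shell command python3 -m pendant 'ROWS' [FORCE]. ROWS is JSON, a list of rows, each a list of 7 numbers: the closure, from -1 (fully open) to 1 (shut), then the shift along the tool's x, y, z scaled (see below), then the turn, a rotation vector about the tool's x, y, z scaled (see below). In form: [[grip, x, y, z, rx, ry, rz], ...]. A call has 1 to 8 rows; each row is the pose to reach, as a shift and turn from the pose commanded when the call began, along the tool's axes at that moment; what a row does not reach only later rows make up. The controller multiplies each number of a shift by 0.3 m and each number of a turn by 120 degrees. A row lasts 1/8 s, in which the tool goes at most 62.5 mm and 10.7 degrees, less where a joint would pass 70% of its speed; a pose out of reach is approached as far as the arm can. A call with a number of a shift or a turn outside -1 to 1 is refused whole. A call with a gripper value outside its range is refused whole. The fingers move at their own pace and stop on an object; FORCE is the grip in N (left out, the last holds). Time passes only in rows, so rows that repeat a pose let the fingers close. It gives the time, the measured TCP pose, the force, the opening and the grip force at its end, in the units of the state.
- r.read_state(): the state, without advancing time (a new reading comes with each control period).
- optics.camera(name): name is "scene" or "side" or "wrist"; returns a dict with "pixels" (420x560x3 uint8, red, green, blue), "vfov" (degrees; the focal length in pixels is half the picture's height over the tangent of half this angle, whatever the lens; pixels are square), "cx", "cy" (the principal point, pixels), "rvec" (rotation vector, rad) and "tvec" (3), from world to camera coordinates, as OpenCV has them. Camera axes: x right, y down, z forward; pixel columns grow to the right and rows downward; lengths in m; the calibration is good to about 2 mm. The wrist camera is an equidistant fisheye: a pixel r from the principal point sees the ray r / f radians off the axis. A picture is of the moment at which its call begins. There is no depth.
- r.close_job(): hands the job in; it is judged then, once.
The state is a dict: "time": time; "joint_positions": joint angles; "joint_vel": joint speeds; "joint_torque": joint torques, N m; "ee_pos": TCP position; "eef_rot": TCP orientation; "ft_force": force on the tool from outside, world axes, zero at the start; "torque": the same for the moment, N m; "width": finger opening in m; "grip_force": force on a finger pad.
Only numpy, scipy, OpenCV 4.12 (cv2) and the standard library are available. Lean on these libraries where they do the work, as an engineer would, in place of code of your own. Each camera call takes 0.05 s, during which the arm holds its last target. There are 200 camera calls.

TASK

The new mat has to be cut to fit the wooden bread board, so take the board's inside length with the tape measure: hook the end of the tape over the board's open end, draw the case back along the board until its back rests against the raised end stop, then press the thumb lever down so that the blade is locked. Leave the tape standing like that on the board, hooked and straight along it, and do not knock the steel bottle, the glass or the timer about.

Things in the scene. Friction and masses are not known exactly. Their poses are not given: they have to be found in the camera images.
- tape: grey tape measure, upright on its rubber sole, 0.5 to 0.75 kg: 80 mm long (x), 44 thick (y; sides flat and free to grip 15 to 55 mm above the sole, x = -30 to +5 mm), 68 high. Origin: centre of the sole; +x the way the blade comes out. The blade leaves the front (x = 40) 7 mm above the sole. It starts on the carton, front and hook over the carton's edge, blade in, lever up
- tape_blade (a joint): how far the blade is drawn out of the case, m: 0 fully in, at most 0.2. Unless locked its spring pulls it in, with 1.2 N (in) to 1.9 N (180 mm out); a case set down on its sole and let go stays where it is all the same
- tape_hook (a point): lower end of the inner face (the side towards the case) of the steel hook on the blade's end: a flat plate 26 mm wide, 3 mm thick, square to the blade, that reaches 9 mm below the level of the sole. This point is 1 mm above its lower edge. With the blade in, the inner face is at x = 44 mm of the tape, 4 mm in front of the case
- tape_back (a point): middle of the flat back of the case, 15 mm above the sole, at x = -40 mm of the tape
- tape_lever (a joint): thumb lever (lock) on top of the case's front, hinged at x = 4 mm of the tape; rad: 0 up, blade free; about 0.46 down, blade locked. About 4 N straight down on its ribbed end swings it; past 0.2 it snaps down by itself and stays
- lever_pad (a point): top of the ribbed end of the thumb lever (23 mm wide), to be pressed down: at x = +30 mm, 71 mm above the sole while up, 59 mm when locked. The lever ends 8 mm in front of this point, and the case behind it is 68 mm high from x = -2 mm back
- bread_board: bread board of pale wood, heavy, does not slide: 282 mm long (x), 150 wide (y), 22 thick, lying flat. Origin: centre of its underside. At +x its open end (x = 141 mm), a plain edge with free space in front; across the -x end a raised stop of darker wood, 18 mm thick, 30 mm above the board, inner face at x = -123 mm. Inside length 264 mm
- open_end (a point): middle of the upper edge of the board's open end, z = 22 mm
- stop_face (a point): foot of the inner face of the end stop, middle of the width, z = 22 mm
- carton: flat brown cardboard carton, 86 x 150 x 30 mm, does not move; the tape stands on it at the start. Origin: centre of the underside
- steel_bottle: plain steel bottle, 84 mm across and 316 mm tall, standing; leave alone. Origin: centre of its foot
- glass_1: drinking glass, 81 mm across and 92 mm tall, standing; leave alone. Origin: centre of its foot
- timer: round kitchen timer, 65 mm across and 52 mm tall; leave alone. Origin: centre of its foot

How it is judged:
On the way, in this order (a step that is already met when the one before it is completed fails the run):
1. with the lever still up, the tape's hook bears on the board's open end and the back of the case has been drawn to within 5 mm of the end stop (x of tape_hook in the frame of bread_board between 0.136 and 0.146 m and y of tape_hook in the frame of bread_board between -0.062 and 0.062 m and z of tape_hook in the frame of bread_board below 0.019 m and x of tape_back in the frame of bread_board below -0.118 m and value of joint tape_blade above 0.16 m and value of joint tape_lever below 0.15 rad), for 0.2 s.
2. the thumb lever is pressed down: the blade is locked (value of joint tape_lever above 0.35 rad), for 0.2 s.
At the end, for the whole second after the job is handed in: the tape stands still and upright on the board, along it within 7 degrees, sole within 5 mm of its top; the hook hangs 3 mm or more below the top, within 5 mm of the open end's face; the back of the case is within 5 mm of the end stop; the lever is down, the drawn blade locked (x of tape_hook in the frame of bread_board between 0.136 and 0.146 m and y of tape_hook in the frame of bread_board between -0.062 and 0.062 m and z of tape_hook in the frame of bread_board below 0.019 m and x of tape_back in the frame of bread_board between -0.128 and -0.118 m and angle between tape's own z axis and vertical below 0.1 rad and angle between the x axis of tape and the x axis of bread_board, either way round below 0.12 rad and value of joint tape_lever above 0.35 rad and value of joint tape_blade above 0.16 m and z of tape in the frame of bread_board below 0.027 m and linear speed of tape below 0.02 m/s); the robot touches nothing.
It fails at once if the steel bottle, the glass or the timer is moved by more than 40 mm or tipped (distance of any of steel_bottle, glass_1, timer from where it was at the start of the episode above 0.04 m or angle between any of steel_bottle, glass_1, timer's own z axis and vertical above 0.4 rad).
It also fails if it takes over 48 s, if anything falls off the work surface, if the arm or the gripper's body presses on something with over 40 N, if the wrist force passes 120 N, or if a joint passes its speed limit or range.

## Working session

There is one attempt and no reset: what is moved stays moved. The work goes in short steps, Python scripts to look and compute and a shell command to move; the robot and the scene stay as the last step left them, time stands still between calls to the robot, and variables do not carry over. Pictures are saved under pics/ and viewed, at most 10 in all, crops included, and the job is handed in when it is done.

```bash
mkdir -p pics; ls; python3 - <<'E'
from bench import r, optics
import cv2,pickle
d={}
for n in("scene","side","wrist"):
    c=optics.camera(n); d[n]=c
    cv2.imwrite(f"pics/{n}0.png",cv2.cvtColor(c["pixels"],cv2.COLOR_RGB2BGR))
    print(n,{k:v for k,v in c.items() if k!="pixels"})
pickle.dump(d,open("cams0.pkl","wb"))
s=r.read_state();print(s)
E
```

```text
pics
scene {'vfov': 43.500175770611676, 'cx': 267.9454940940847, 'cy': 211.63491675861252, 'rvec': array([ 0.97050103, -2.17741854,  1.32844578]), 'tvec': array([0.33638391, 0.29588897, 1.30152941])}
side {'vfov': 42.676776005752004, 'cx': 282.47608640852593, 'cy': 211.49348053239552, 'rvec': array([ 1.43358526, -1.61804253,  1.02672083]), 'tvec': array([0.0155969 , 0.34045593, 1.38181403])}
wrist {'vfov': 65.70646984690485, 'cx': 276.278509921304, 'cy': 206.4913221674206, 'rvec': array([-2.87699181e+00,  1.21497433e-04,  1.52516608e-03]), 'tvec': array([-0.62409381, -0.03226117,  0.39164512])}
{'time': 0.15, 'joint_positions': array([-0.0225653 ,  0.33274948, -0.0647111 ,  1.4607197 ,  0.02160437,
        1.34987002, -0.08845947]), 'joint_vel': array([-1.10113593e-03,  2.49984657e-04,  1.51871654e-03, -3.51843717e-03,
       -1.57714931e-03, -1.33216205e-03, -5.71038893e-05]), 'joint_torque': array([ 1.82067095e-03, -6.23630190e+01,  2.54254905e-02, -3.90143681e+01,
       -6.11935230e-02,  3.71907104e-02, -1.53469024e-06]), 'ee_pos': array([ 6.24716254e-01, -1.57165980e-05,  2.10636210e-01]), 'eef_rot': array([ 7.07094805e-01,  7.07118562e-01, -3.86466532e-04, -3.56114615e-04]), 'ft_force': array([-0.50048161, -0.15115113,  0.07048524]), 'torque': array([-0.02462017,  0.0261003 , -0.01370607]), 'grip_force': 0.0, 'width': 0.08701370978819759}
```

View pics/scene0.png

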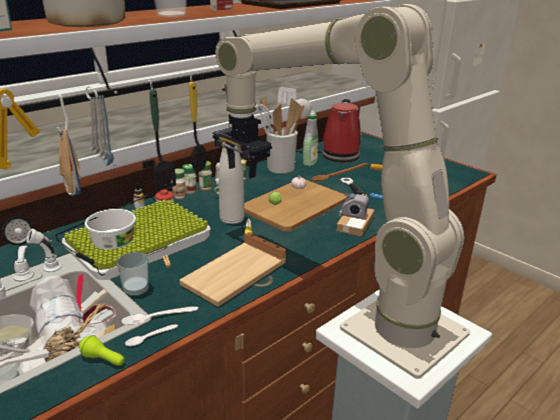

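View pics/side0.png

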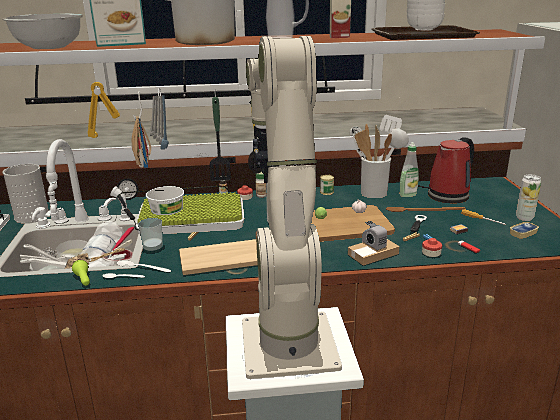

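View pics/wrist0.png

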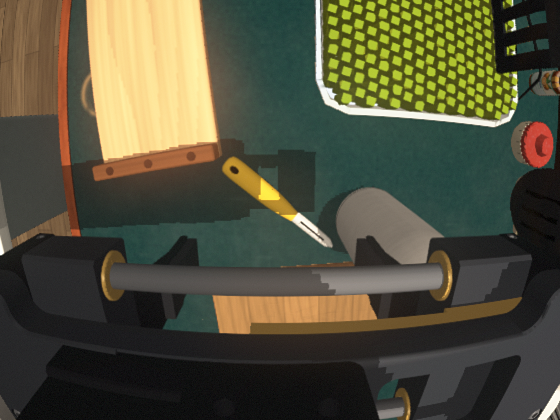

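The views show the board on the left with its stop end at wrist pixels (95–215, 145–175). The carton and tape are on the right, at scene (355,207) and side (374,237), and the red timer is at side (432,246). Next I'll write projection helpers.

```bash
cat > h.py <<'E'
import numpy as np,cv2,pickle
from bench import r,optics
def ray(c,px):
    f=210/np.tan(np.radians(c["vfov"])/2); u=np.array([(px[0]-c["cx"])/f,(px[1]-c["cy"])/f])
    if c.get("fish"):
        t=np.hypot(*u); d=np.array([*(u/max(t,1e-9)*np.sin(t)),np.cos(t)])
    else: d=np.array([*u,1.])
    R=cv2.Rodrigues(c["rvec"])[0]
    return -R.T@c["tvec"], R.T@d
def at(c,px,z):
    o,d=ray(c,px); return o+d*(z-o[2])/d[2]
def proj(c,P):
    f=210/np.tan(np.radians(c["vfov"])/2); p=cv2.Rodrigues(c["rvec"])[0]@np.array(P)+c["tvec"]
    if c.get("fish"):
        n=np.hypot(p[0],p[1]);t=np.arctan2(n,p[2]);u=p[:2]/n*t
    else:u=p[:2]/p[2]
    return u*f+[c["cx"],c["cy"]]
def snap(n,tag,box=None,k=1):
    c=optics.camera(n); c["fish"]=n=="wrist"; pickle.dump(c,open(f"pics/{tag}.pkl","wb"))
    im=cv2.cvtColor(c["pixels"],cv2.COLOR_RGB2BGR)
    save(im,tag,box,k); return c
def save(im,tag,box=None,k=1):
    if box: im=im[box[1]:box[3],box[0]:box[2]]
    cv2.imwrite(f"pics/{tag}.png",cv2.resize(im,None,fx=k,fy=k,interpolation=cv2.INTER_CUBIC))
def load(tag): return pickle.load(open(f"pics/{tag}.pkl","rb"))
E
python3 - <<'E'
from h import *
d=pickle.load(open("cams0.pkl","rb")); d["wrist"]["fish"]=True
for n in d: pickle.dump(d[n],open(f"pics/{n}0.pkl","wb"))
s,c,w=d["side"],d["scene"],d["wrist"]
for p,z in [((376,226),.098),((348,250),.03),((400,245),.03),((432,240),.052)]: print("side",p,at(s,p,z))
for p,z in [((355,200),.098),((337,222),.03),((367,229),.03),((182,279),.022),((215,297),.022),((132,290),0),((231,215),0)]: print("scene",p,at(c,p,z))
for p,z in [((93,167),.052),((214,145),.052),((96,179),.052),((216,160),.052),((88,2),.022),((203,2),.022)]: print("wrist",p,at(w,p,z))
a=cv2.cvtColor(s["pixels"],cv2.COLOR_RGB2BGR)[210:280,330:460]; b=cv2.cvtColor(c["pixels"],cv2.COLOR_RGB2BGR)[170:240,320:450]
cv2.imwrite("pics/z1.png",cv2.resize(np.vstack([a,b]),None,fx=4.2,fy=4.2,interpolation=cv2.INTER_CUBIC))
E
```

```text
side (376, 226) [ 0.44580516 -0.34682059  0.098     ]
side (348, 250) [ 0.41838513 -0.24882474  0.03      ]
side (400, 245) [ 0.42863502 -0.42824173  0.03      ]
side (432, 240) [ 0.408325   -0.52900194  0.052     ]
scene (355, 200) [ 0.42913039 -0.32161149  0.098     ]
scene (337, 222) [ 0.44752052 -0.26061829  0.03      ]
scene (367, 229) [ 0.35254772 -0.29787453  0.03      ]
scene (182, 279) [0.52192357 0.30028705 0.022     ]
scene (215, 297) [0.39648767 0.28194883 0.022     ]
scene (132, 290) [ 5.95776077e-01  4.15298431e-01 -1.11022302e-16]
scene (231, 215) [ 0.76003031 -0.06351153  0.        ]
wrist (93, 167) [0.41204849 0.02803954 0.052     ]
wrist (214, 145) [0.5596511  0.04668562 0.052     ]
wrist (96, 179) [0.41466298 0.01378649 0.052     ]
wrist (216, 160) [0.56131752 0.03090971 0.052     ]
wrist (88, 2) [0.38526502 0.24139246 0.022     ]
wrist (203, 2) [0.54063021 0.21408358 0.022     ]
```

View pics/z1.png

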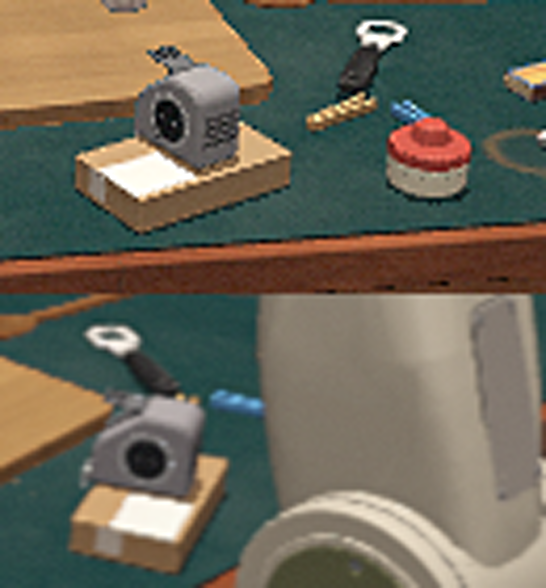

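The tape's front points away and left in the side view, roughly world +x+y. I'll move the wrist camera over the tape, heading away from the bottle first.

```bash
python3 -m pendant '[[-1,0,-0.2,0,0,0,0],[-1,0,-0.4,0,0,0,0],[-1,-0.2,-0.5,-0.05,0,0,0],[-1,-0.4,-0.62,-0.13,0,0,0],[-1,-0.6,-0.62,-0.13,0,0,0],[-1,-0.8,-0.62,-0.13,0,0,0],[-1,-1,-0.62,-0.13,0,0,0],[-1,-1,-0.62,-0.13,0,0,0]]' && python3 -m pendant '[[-1,-0.2,0,0,0,0,0],[-1,-0.4,0,0,0,0,0],[-1,-0.4,0,0,0,0,0],[-1,-0.4,0,0,0,0,0],[-1,-0.4,0,0,0,0,0]]'; python3 -c "
from h import *
snap('wrist','w1',(80,0,480,300),2)"
```

```text
time: 1.15
ee_pos: [0.4372, -0.3045, 0.2498]
eef_rot: [0.709, 0.705, -0.001, -0.0]
ft_force: [-0.0, 0.8, -0.2]
width: 0.0871
grip_force: 0.0
time: 1.78
ee_pos: [0.4399, -0.4184, 0.2504]
eef_rot: [0.706, 0.708, 0.0, 0.0]
ft_force: [-0.1, 0.4, 0.1]
width: 0.0868
grip_force: 0.0
```

View pics/w1.png

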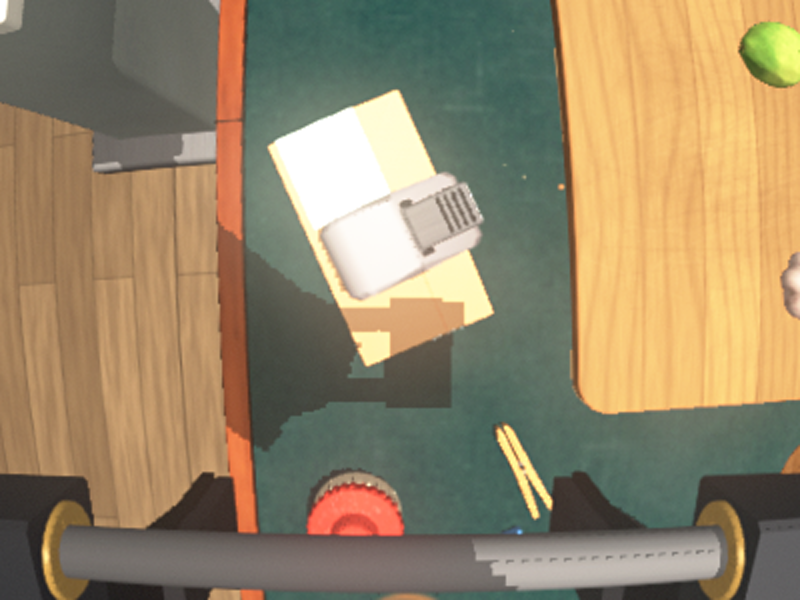

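The picture (crop px) shows the carton top corners at (270,146), (398,90), (494,312) and (367,366). The lever's ribbed front edge runs (470,182)–(483,216), the lever's rear corners are (402,203) and (428,254), and the timer is at about (355,510).

```bash
python3 - <<'E'
from h import *
c=load("w1"); q=lambda p:(p[0]/2+80,p[1]/2)
C=[at(c,q(p),.03)[:2] for p in [(270,146),(398,90),(494,312),(367,366)]]
for i in range(4):
    e=C[(i+1)%4]-C[i]; print(C[i],np.hypot(*e),np.degrees(np.arctan2(e[1],e[0])))
print("carton c",np.mean(C,0))
for p,z in [((470,182),.099),((483,216),.099),((402,203),.099),((428,254),.099),((322,237),.08),((360,298),.08),((355,510),.052)]: print(p,at(c,q(p),z))
# trial projections of tape model
yaw=np.radians(23.5)
def fit(v,draw=False):
    x,y,a=v; R=np.array([[np.cos(a),-np.sin(a)],[np.sin(a),np.cos(a)]])
    return lambda P:[*(R@P[:2]+[x,y]),P[2]+.03]
obs=[((38,11.5,70),(470,182)),((38,-11.5,70),(483,216))]
from scipy.optimize import least_squares
f=lambda v:np.ravel([proj(c,fit(v)(np.array(P)/1e3))-q(p) for P,p in obs]) 
s=least_squares(f,[.44,-.32,yaw]);print(s.x,np.degrees(s.x[2]),s.fun)
im=cv2.cvtColor(c["pixels"],cv2.COLOR_RGB2BGR)
big=cv2.resize(im[60:170,220:350],None,fx=5,fy=5,interpolation=cv2.INTER_CUBIC)
v=[*s.x[:2],yaw]
print("v",v)
for z in(0,20,55):
    pts=[(proj(c,fit(v)(np.array(P)/1e3))-[220,60])*5 for P in [(40,22,z),(-40,22,z),(-40,-22,z),(40,-22,z)]]
    cv2.polylines(big,[np.int32(pts)],True,(0,0,255) if z else (255,0,0),1)
pts=[(proj(c,fit(v)(np.array(P)/1e3))-[220,60])*5 for P in [(38,11.5,70),(38,-11.5,70),(4,-11.5,70),(4,11.5,70)]]
cv2.polylines(big,[np.int32(pts)],True,(0,255,0),1)
cv2.imwrite("pics/fit1.png",big)
E
```

```text
[ 0.36533192 -0.28714527] 0.08430757221319805 23.488880845767977
[ 0.44265355 -0.25354271] 0.14869791482858785 -66.47368988147223
[ 0.50200932 -0.38988039] 0.08529667024955011 -156.30964067109224
[ 0.42390058 -0.42415205] 0.14900049168562166 113.14609286733582
carton c [ 0.43347384 -0.33868011]
(470, 182) [ 0.47788461 -0.31682658  0.099     ]
(483, 216) [ 0.48455275 -0.33388293  0.099     ]
(402, 203) [ 0.44414483 -0.32804437  0.099     ]
(428, 254) [ 0.45717686 -0.35359276  0.099     ]
(322, 237) [ 0.40233589 -0.34475011  0.08      ]
(360, 298) [ 0.42229676 -0.37752437  0.08      ]
(355, 510) [ 0.41638888 -0.5112644   0.052     ]
[ 0.44562961 -0.33903279  0.36663417] 21.006590415421446 [-0.77471912 -2.23371163  0.78279813  2.22464627]
v [np.float64(0.4456296090805072), np.float64(-0.3390327884087442), np.float64(0.41015237421866746)]
```

View pics/fit1.png

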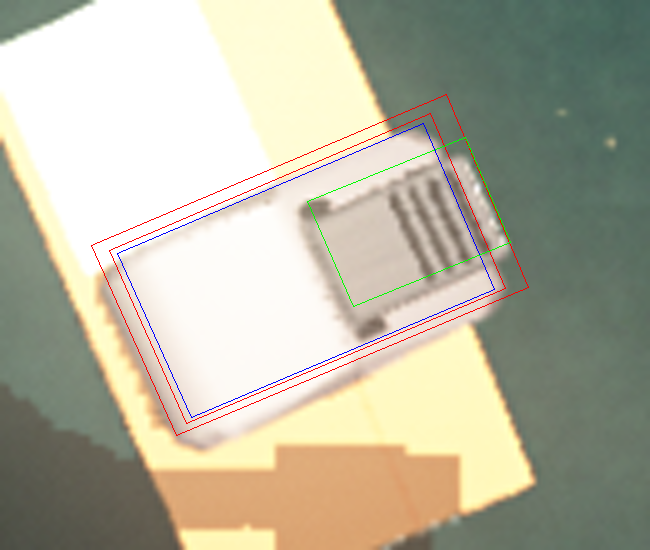

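The tape is at about (0.444, -0.342) with yaw about 24°, after correcting the ~4 px row offset in the overlay. The carton measures 84.5×149 mm, which matches its given size. I'll rotate 66° and descend to grip at tape x = -12 mm.

```bash
python3 -m pendant '[[-1,0.1,-0.02,0.1,0,0,0.09],[-1,0.24,-0.02,0.2,0,0,0.17],[-1,0.24,-0.02,0.3,0,0,0.26],[-1,0.24,-0.02,0.3,0,0,0.34],[-1,0.24,-0.02,0.3,0,0,0.43],[-1,0.24,-0.02,0.3,0,0,0.51],[-1,0.24,-0.02,0.3,0,0,0.55],[-1,0.24,-0.02,0.3,0,0,0.55]]' && python3 -m pendant '[[-1,0,0,0.1,0,0,0],[-1,0,0,0.2,0,0,0],[-1,0,0,0.3,0,0,0],[-1,0,0,0.33,0,0,0],[-1,0,0,0.333,0,0,0],[-1,0,0,0.333,0,0,0]]'; python3 - <<'E'
from h import *
from scipy.spatial.transform import Rotation as R
s=r.read_state();print(s["ee_pos"],np.round(R.from_quat(s["eef_rot"]).as_matrix(),3))
snap("wrist","w2",(80,60,480,360),2)
E
```

```text
time: 2.82
ee_pos: [0.4334, -0.3471, 0.1606]
eef_rot: [0.978, 0.209, 0.0, -0.0]
ft_force: [-0.2, -0.1, -0.9]
width: 0.0872
grip_force: 0.0
time: 3.58
ee_pos: [0.4337, -0.3484, 0.0616]
eef_rot: [0.978, 0.208, 0.001, 0.001]
ft_force: [-0.3, 0.8, -0.3]
width: 0.0869
grip_force: 0.0
[ 0.43372301 -0.34835835  0.06157288] [[ 0.913  0.407  0.002]
 [ 0.407 -0.913 -0.001]
 [ 0.001  0.001 -1.   ]]
```

View pics/w2.png

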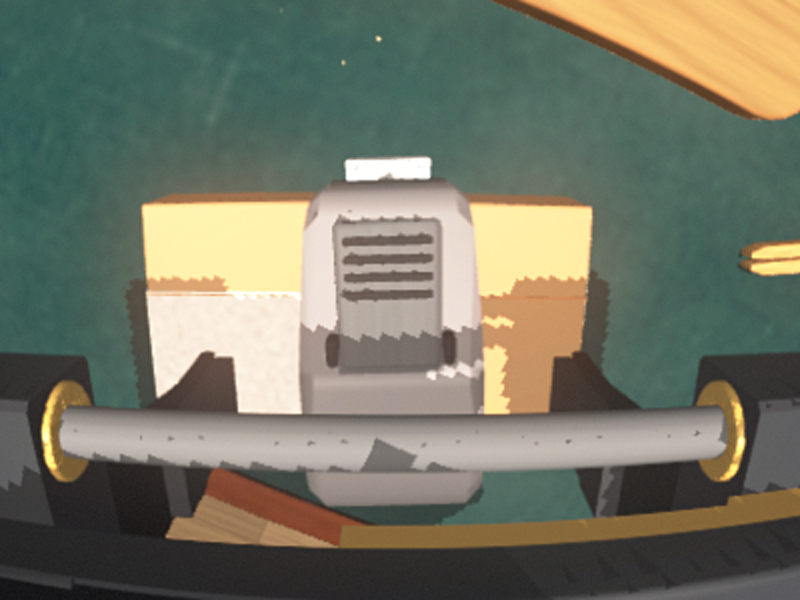

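The tape sits centred and square between the fingers, with the lever front edge at crop (388,218) and the hook at (388,158–180). I'll compute the along-axis offset, then grip.

```bash
python3 - <<'E'
from h import *
c=load("w2");q=lambda p:(p[0]/2+80,p[1]/2+60)
from scipy.spatial.transform import Rotation as R
s=r.read_state();M=R.from_quat(s["eef_rot"])
for p,z,n in [((388,218),.1,"lever end x38"),((388,158),.044,"hook outer top x47"),((145,203),.03,"carton"),((591,205),.03,"carton")]:
    print(n,M.inv().apply(at(c,q(p),z)-s["ee_pos"]))
E
python3 -m pendant '[[1,0,0,0,0,0,0],[1,0,0,0,0,0,0],[1,0,0,0,0,0,0],[1,0,0,0,0,0,0],[1,0,0,0,0,0,0],[1,0,0,0,0,0,0]]' 35
```

```text
lever end x38 [ 0.05038716 -0.0008958  -0.03836913]
hook outer top x47 [ 0.05997267 -0.00126569  0.01764277]
carton [ 0.04624218 -0.08293307  0.03150684]
carton [0.04498278 0.06555821 0.03172029]
time: 4.38
ee_pos: [0.4331, -0.3481, 0.0604]
eef_rot: [0.978, 0.208, 0.0, 0.0]
ft_force: [0.4, -1.1, -0.6]
width: 0.0437
grip_force: 34.7
```

The grip is firm at 43.7 mm, with the TCP at tape x ≈ -12.5 mm and 30 mm above the sole. I'll lift, turn -72° and carry it towards the board.

```bash
python3 -m pendant '[[1,0,0,-0.15,0,0,0],[1,0,0,-0.3,0,0,0],[1,0.1,-0.1,-0.4,0,0,-0.08],[1,0.2,-0.25,-0.45,0,0,-0.16],[1,0.3,-0.4,-0.45,0,0,-0.24],[1,0.37,-0.55,-0.45,0,0,-0.32],[1,0.37,-0.65,-0.45,0,0,-0.4],[1,0.37,-0.65,-0.45,0,0,-0.4]]' && python3 -m pendant '[[1,0,0,0,0,0,-0.08],[1,0,0,0,0,0,-0.16],[1,0,0,0,0,0,-0.2],[1,0,0,0,0,0,-0.2]]'; python3 - <<'E'
from h import *
from scipy.spatial.transform import Rotation as R
s=r.read_state();M=R.from_quat(s["eef_rot"]).as_matrix();print(np.round(M,3))
print(M.T@(np.array([.478,.12,.19])-s["ee_pos"])/.3)
E
```

```text
time: 5.38
ee_pos: [0.4539, -0.1223, 0.1944]
eef_rot: [0.807, 0.59, -0.001, -0.001]
ft_force: [0.8, -0.4, -6.8]
width: 0.044
grip_force: 34.8
time: 5.88
ee_pos: [0.4547, -0.1254, 0.1947]
eef_rot: [0.67, 0.742, -0.0, -0.0]
ft_force: [0.2, -0.0, -6.2]
width: 0.0437
grip_force: 34.8
[[-0.102  0.995 -0.001]
 [ 0.995  0.102 -0.   ]
 [ 0.    -0.001 -1.   ]]
[0.80596919 0.16056742 0.01565392]
```

```bash
python3 -m pendant '[[1,0.15,0.05,0,0,0,0],[1,0.3,0.1,0,0,0,0],[1,0.45,0.16,0,0,0,0],[1,0.6,0.16,0,0,0,0],[1,0.75,0.16,0,0,0,0],[1,0.81,0.16,0,0,0,0],[1,0.81,0.16,0,0,0,0]]'; python3 -c "
from h import *
snap('wrist','w3',(60,0,460,300),2); print(r.read_state()['ee_pos'])"
```

```text
time: 6.75
ee_pos: [0.4773, 0.1226, 0.195]
eef_rot: [0.669, 0.743, -0.0, -0.0]
ft_force: [0.1, -0.5, -6.1]
width: 0.0437
grip_force: 34.9
[0.47754428 0.12115091 0.19503018]
```

View pics/w3.png

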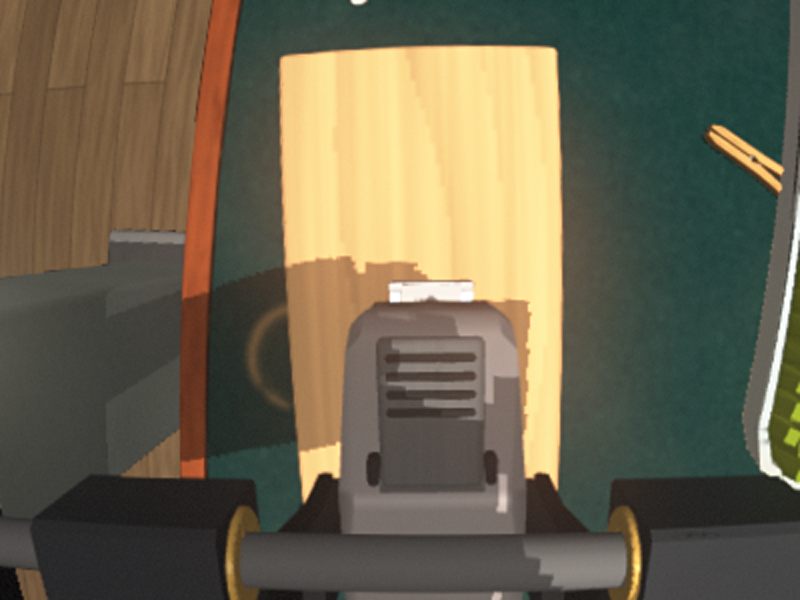

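The board's open-end corners are at crop (281,57) and (555,48), its left edge runs down to (303,500), and the hook is at (431,282).

```bash
python3 - <<'E'
from h import *
from scipy.spatial.transform import Rotation as R
c=load("w3");q=lambda p:(p[0]/2+60,p[1]/2); w=load("wrist0")
A,B=at(c,q((281,57)),.022),at(c,q((555,48)),.022)
e=B-A;print("open",A,B,np.linalg.norm(e),"yaw from end",np.degrees(np.arctan2(e[1],e[0]))+90)
L=at(c,q((303,500)),.022)-A;Rr=at(c,q((561,300)),.022)-B
for v in(L,Rr): print("side yaw",np.degrees(np.arctan2(-v[1],-v[0])))
# stop: top edges in w0 at z .052 
S=[at(w,p,.052) for p in((93,167),(214,145))]
e2=S[1]-S[0];print("stop yaw",np.degrees(np.arctan2(e2[1],e2[0]))+90,S)
m=(A+B)/2;mi=(S[0]+S[1])/2;v=m-mi;print("mids",m,mi,np.hypot(*v[:2]),np.degrees(np.arctan2(v[1],v[0])))
s=r.read_state();M=R.from_quat(s["eef_rot"]);print("tool yaw",np.degrees(np.arctan2(*M.as_matrix()[1::-1,0])))
print("hook vs tcp",M.inv().apply(at(c,q((431,282)),.164+.014)-s["ee_pos"]))
im=cv2.cvtColor(w["pixels"],cv2.COLOR_RGB2BGR);save(im,"z2",(70,110,240,200),4.5)
E
```

```text
open [0.37710225 0.28907512 0.022     ] [0.52349825 0.30844856 0.022     ] 0.1476723363320745 yaw from end 97.53848214302377
side yaw 97.2761038965657
side yaw 97.53332223148676
stop yaw 97.1998189956374 [array([0.41204849, 0.02803954, 0.052     ]), array([0.5596511 , 0.04668562, 0.052     ])]
mids [0.45030025 0.29876184 0.022     ] [0.4858498  0.03736258 0.052     ] 0.2638055043262895 97.74454836849861
tool yaw 95.8944626601983
hook vs tcp [ 0.06054623 -0.00104803  0.01698827]
```

View pics/z2.png

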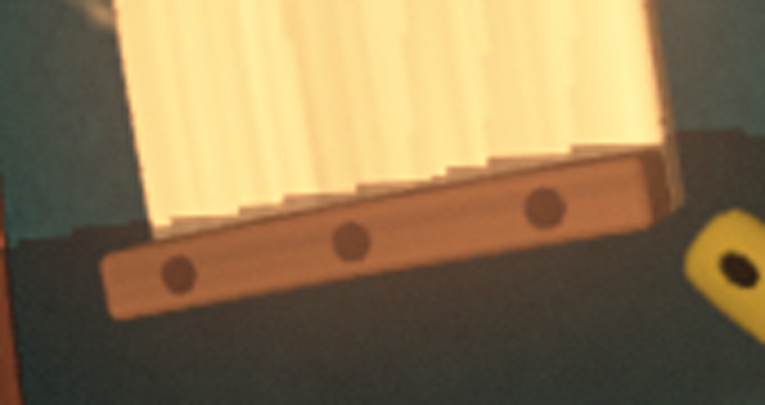

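The measured inside length is 263.8 mm (given 264) and the board yaw is 97.5°. I'll move so the hook sits 8 mm beyond the open end, still above the board.

```bash
python3 -m pendant '[[1,0.12,-0.02,0,0,0,-0.013],[1,0.25,-0.025,0,0,0,-0.013],[1,0.38,-0.025,0.1,0,0,-0.013],[1,0.436,-0.025,0.2,0,0,-0.013],[1,0.436,-0.025,0.32,0,0,-0.013],[1,0.436,-0.025,0.4,0,0,-0.013],[1,0.436,-0.025,0.4,0,0,-0.013],[1,0.436,-0.025,0.4,0,0,-0.013]]'; python3 - <<'E'
from h import *
from scipy.spatial.transform import Rotation as R
s=r.read_state();M=R.from_quat(s["eef_rot"]);print(s["ee_pos"],"tool yaw",np.degrees(np.arctan2(*M.as_matrix()[1::-1,0])),np.round(M.as_matrix()[:,2],4))
c=snap('wrist','w4',(80,60,480,360),2)
o=np.array([.4503,.2988,.022]);print("open in tool",M.inv().apply(o-s["ee_pos"]), "px crop",(proj(c,o)-[80,60])*2)
E
```

```text
time: 7.8
ee_pos: [0.4575, 0.2507, 0.0765]
eef_rot: [0.66, 0.752, 0.001, 0.0]
ft_force: [-0.5, 0.2, -5.9]
width: 0.0438
grip_force: 34.9
[0.45746184 0.25073193 0.07649214] tool yaw 97.44689425859455 [ 1.4e-03  4.0e-04 -1.0e+00]
open in tool [ 0.04857747 -0.00095213  0.05450272] px crop [390.75423651 184.70163313]
```

View pics/w4.png

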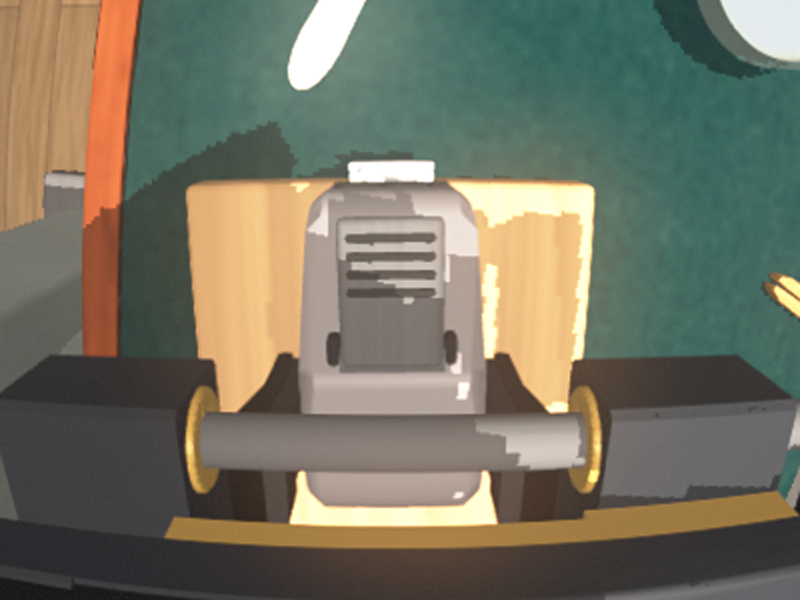

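The board's open edge at crop row 182 is where I predicted (184.7), and the hook lies about 8 mm beyond it. Now down, gently.

```bash
python3 -m pendant '[[1,0,0,0.03,0,0,0],[1,0,0,0.055,0,0,0],[1,0,0,0.07,0,0,0],[1,0,0,0.074,0,0,0],[1,0,0,0.074,0,0,0],[1,0,0,0.074,0,0,0],[1,0,0,0.074,0,0,0]]'
```

```text
time: 8.72
ee_pos: [0.4562, 0.251, 0.0533]
eef_rot: [0.659, 0.752, -0.0, 0.0]
ft_force: [-3.3, -4.0, 0.3]
width: 0.0436
grip_force: 35.0
```

The force jumped by 6 N, so the sole has touched. I'll raise 1 mm and draw back most of the way.

```bash
python3 -m pendant '[[1,0,0,-0.004,0,0,0],[1,-0.06,0,-0.004,0,0,0],[1,-0.14,0,-0.004,0,0,0],[1,-0.24,0,-0.004,0,0,0],[1,-0.34,0,-0.004,0,0,0],[1,-0.44,0,-0.004,0,0,0],[1,-0.52,0,-0.004,0,0,0],[1,-0.56,0,-0.004,0,0,0]]' && python3 -m pendant '[[1,0,0,0,0,0,0],[1,0,0,0,0,0,0]]'; python3 - <<'E'
from h import *
from scipy.spatial.transform import Rotation as R
s=r.read_state();M=R.from_quat(s["eef_rot"]);print(s["ee_pos"],"tool yaw",np.degrees(np.arctan2(*M.as_matrix()[1::-1,0])))
a=np.radians(97.5);b=np.array([np.cos(a),np.sin(a)]);n=np.array([-b[1],b[0]])
d=s["ee_pos"][:2]-[.4503,.2988];print("tcp board x",.141+d@b,"y",d@n)
c=snap('wrist','w5')
k=snap('scene','s5')
im=lambda c:cv2.cvtColor(c["pixels"],cv2.COLOR_RGB2BGR)
a1=im(c)[0:300,80:480]; b1=cv2.resize(im(k)[225:310,160:300],None,fx=2.857,fy=2.857,interpolation=cv2.INTER_CUBIC)
cv2.imwrite("pics/z5.png",np.vstack([a1,b1[:243]]))
E
```

```text
time: 9.72
ee_pos: [0.4788, 0.0832, 0.0545]
eef_rot: [0.66, 0.751, 0.0, 0.0]
ft_force: [0.6, 2.6, -5.1]
width: 0.0436
grip_force: 34.9
time: 9.98
ee_pos: [0.4785, 0.0859, 0.0544]
eef_rot: [0.659, 0.752, 0.0, -0.0]
ft_force: [1.1, 1.9, -6.3]
width: 0.0439
grip_force: 34.9
[0.4784991  0.08587936 0.05441158] tool yaw 97.61462559294404
tcp board x -0.07377979521937691 y -0.00016613500150331958
```

View pics/z5.png

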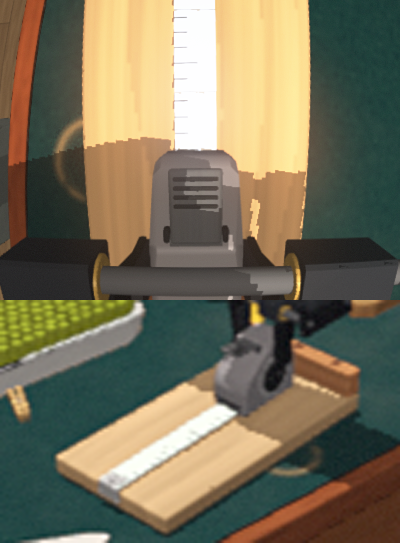

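The blade is drawn and its hook holds at the open end (spring force about 2 N). I'll finish the draw and watch for contact with the stop.

```bash
python3 -m pendant '[[1,-0.03,0,0,0,0,0],[1,-0.055,0,0,0,0,0],[1,-0.065,0,0,0,0,0],[1,-0.068,0,0,0,0,0],[1,-0.068,0,0,0,0,0],[1,-0.068,0,0,0,0,0]]' && python3 -m pendant '[[1,-0.004,0,0,0,0,0],[1,-0.004,0,0,0,0,0],[1,-0.004,0,0,0,0,0]]'&& python3 -m pendant '[[1,-0.004,0,0,0,0,0],[1,-0.004,0,0,0,0,0],[1,-0.004,0,0,0,0,0]]'
```

```text
time: 10.82
ee_pos: [0.4808, 0.066, 0.0544]
eef_rot: [0.659, 0.752, 0.001, -0.001]
ft_force: [-0.6, 7.9, -6.0]
width: 0.0433
grip_force: 34.9
time: 11.2
ee_pos: [0.4808, 0.0658, 0.0544]
eef_rot: [0.658, 0.753, 0.001, -0.001]
ft_force: [-1.4, 11.7, -4.1]
width: 0.0438
grip_force: 34.9
time: 11.58
ee_pos: [0.4808, 0.0656, 0.0545]
eef_rot: [0.658, 0.753, 0.001, -0.002]
ft_force: [-2.9, 14.0, -3.6]
width: 0.0438
grip_force: 34.9
```

The case back is on the stop, with the force rising to 14 N while the position holds. I'll relax slightly, lower onto the sole, then open and rise.

```bash
python3 -m pendant '[[1,0.004,0,0.002,0,0,0],[1,0.004,0,0.004,0,0,0],[1,0.004,0,0.005,0,0,0],[1,0.004,0,0.005,0,0,0],[1,0.004,0,0.005,0,0,0]]' && python3 -m pendant '[[0.2,0,0,0,0,0,0],[-0.2,0,0,0,0,0,0],[-0.4,0,0,0,0,0,0],[-0.4,0,0,0,0,0,0],[-0.4,0,0,0,0,0,0]]'; python3 - <<'E'
from h import *
c=snap('wrist','w6',(80,0,480,300),2)
a=np.radians(97.5);b=np.array([np.cos(a),np.sin(a)]);o=np.array([.4503,.2988])
for x in (.028-.11,.038-.083,.030-.083):
  p=o+b*(x-.141); print(x,p,(proj(c,[*p,.022+.07])-[80,0])*2)
E
```

```text
time: 12.2
ee_pos: [0.4811, 0.0656, 0.0533]
eef_rot: [0.658, 0.753, 0.001, -0.001]
ft_force: [-2.3, 10.9, -1.9]
width: 0.044
grip_force: 34.9
time: 12.82
ee_pos: [0.4814, 0.063, 0.0529]
eef_rot: [0.659, 0.752, 0.0, 0.0]
ft_force: [-0.2, -0.0, 0.7]
width: 0.0604
grip_force: 0.0
-0.082 [0.47940734 0.0777078 ] [394.0058096  496.18804053]
-0.045000000000000005 [0.47457787 0.11439126] [394.18548037 332.88689987]
-0.053000000000000005 [0.47562208 0.1064597 ] [394.15038859 369.98042507]
```

View pics/w6.png

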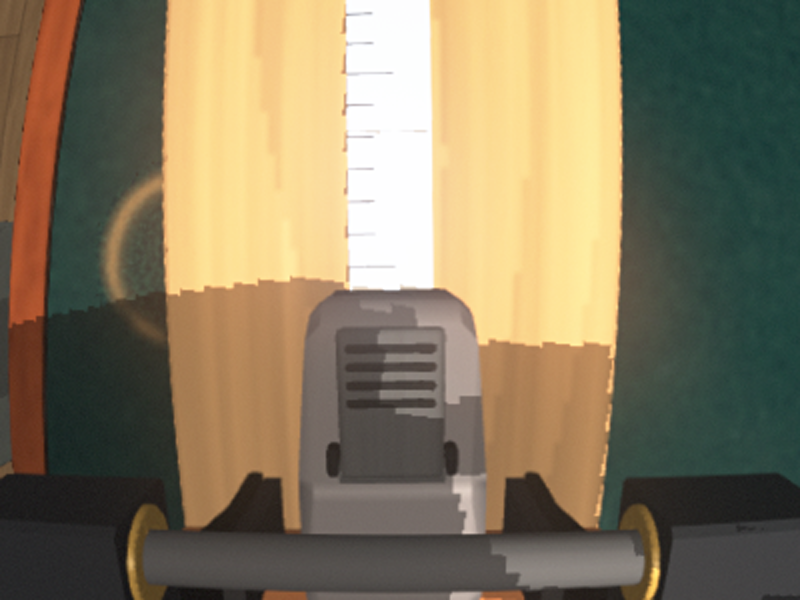

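The case stayed put after release: lever front edge at (391,328) against (394,333) predicted for the case at the stop. Next I'll rise, close the fingers, and move over the lever pad.

```bash
python3 -m pendant '[[-0.4,0,0,-0.06,0,0,0],[-0.4,0,0,-0.15,0,0,0],[-0.4,0,0,-0.25,0,0,0],[-0.4,0,0,-0.27,0,0,0],[1,0.05,0,-0.27,0,0,0],[1,0.12,0,-0.27,0,0,0],[1,0.156,0,-0.27,0,0,0],[1,0.156,0,-0.27,0,0,0]]' 10 && python3 -m pendant '[[1,0,0,0,0,0,0],[1,0,0,0.03,0,0,0],[1,0,0,0.06,0,0,0],[1,0,0,0.077,0,0,0],[1,0,0,0.077,0,0,0],[1,0,0,0.077,0,0,0]]'
```

```text
time: 13.88
ee_pos: [0.4745, 0.1106, 0.1331]
eef_rot: [0.658, 0.753, -0.0, -0.0]
ft_force: [0.2, 0.1, 0.5]
width: 0.0292
grip_force: 0.0
time: 14.62
ee_pos: [0.4753, 0.1098, 0.1109]
eef_rot: [0.659, 0.752, 0.0, 0.0]
ft_force: [0.6, 0.2, 1.3]
width: 0.0005
grip_force: 0.0
```

```bash
python3 -m pendant '[[1,0,0,0.01,0,0,0],[1,0,0,0.018,0,0,0],[1,0,0,0.026,0,0,0],[1,0,0,0.034,0,0,0],[1,0,0,0.034,0,0,0]]'&& python3 -m pendant '[[1,0,0,0.008,0,0,0],[1,0,0,0.008,0,0,0]]'
```

```text
time: 15.25
ee_pos: [0.475, 0.1097, 0.1003]
eef_rot: [0.659, 0.752, -0.0, -0.0]
ft_force: [-0.8, 0.9, 0.2]
width: 0.0005
grip_force: 0.0
time: 15.5
ee_pos: [0.475, 0.1097, 0.098]
eef_rot: [0.659, 0.752, -0.0, -0.0]
ft_force: [-0.1, 0.3, 0.0]
width: 0.0005
grip_force: 0.0
```

At fingertip height 62 mm above the sole there's no force, so the lever has probably snapped down. I'll press a little further to confirm, then rise and look.

```bash
python3 -m pendant '[[1,0,0,0.006,0,0,0],[1,0,0,0.012,0,0,0],[1,0,0,0.016,0,0,0],[1,0,0,0.016,0,0,0]]'&& python3 -m pendant '[[1,0,0,-0.08,0,0,0],[1,-0.1,0,-0.2,0,0,0],[1,-0.2,0,-0.3,0,0,0],[1,-0.2,0,-0.3,0,0,0],[1,-0.2,0,-0.3,0,0,0]]'; python3 - <<'E'
from h import *
c=snap('wrist','w7');k=snap('scene','s7')
im=lambda c:cv2.cvtColor(c["pixels"],cv2.COLOR_RGB2BGR)
a1=cv2.resize(im(c)[0:260,120:420],None,fx=1.3,fy=1.3); b1=cv2.resize(im(k)[215:310,170:300],None,fx=3,fy=3,interpolation=cv2.INTER_CUBIC)
cv2.imwrite("pics/z7.png",np.vstack([a1[:310],b1[:285]]))
a=np.radians(97.5);b=np.array([np.cos(a),np.sin(a)]);n=np.array([-b[1],b[0]]);o=np.array([.4503,.2988])
for nm,x,y,z in[("open",.141,0,.022),("lever end up",-.045,0,.093),("lever end down",-.045,0,.078),("case front z40",-.043,0,.062)]:
  print(nm,(proj(c,[*(o+b*(x-.141)),z])-[120,0])*1.3)
E
```

```text
time: 16.0
ee_pos: [0.475, 0.1097, 0.0932]
eef_rot: [0.659, 0.752, -0.0, -0.0]
ft_force: [0.0, -0.2, 0.1]
width: 0.0004
grip_force: 0.0
time: 16.62
ee_pos: [0.4826, 0.0508, 0.1828]
eef_rot: [0.659, 0.752, -0.0, -0.0]
ft_force: [0.8, 0.7, -0.5]
width: 0.0004
grip_force: 0.0
open [204.3916907  -50.08654649]
lever end up [204.39751378 168.01324038]
lever end down [204.33805821 167.40861572]
case front z40 [204.28540694 163.9768104 ]
```

View pics/z7.png

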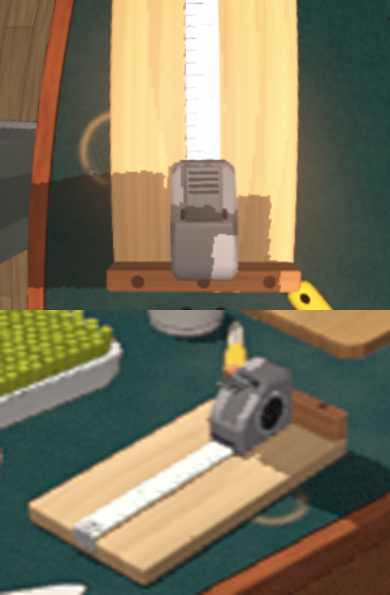

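The tape is straight along the board, with its back at the stop and the hook at the open end. To confirm the lever is locked I'll probe by touch: contact should come at TCP ≈ 0.092–0.095, against 0.107 if it were still up. I've also viewed 13 pictures, over the limit of 10, so I won't view any more.

```bash
python3 -m pendant '[[1,0.1,0,0,0,0,0],[1,0.2,0,0,0,0,0],[1,0.2,0,0.1,0,0,0],[1,0.2,0,0.2,0,0,0],[1,0.2,0,0.28,0,0,0],[1,0.2,0,0.3,0,0,0],[1,0.2,0,0.3,0,0,0]]'; for i in 1 2 3 4; do python3 -m pendant '[[1,0,0,0.004,0,0,0],[1,0,0,0.004,0,0,0]]' | egrep 'pos|ft'; done
```

```text
time: 17.6
ee_pos: [0.4749, 0.1101, 0.0933]
eef_rot: [0.659, 0.752, -0.0, -0.0]
ft_force: [0.1, 0.9, 0.0]
width: 0.0002
grip_force: 0.0
ee_pos: [0.4755, 0.1099, 0.0928]
ft_force: [0.3, 0.1, 0.4]
ee_pos: [0.4751, 0.1097, 0.091]
ft_force: [-0.8, 0.7, -1.4]
ee_pos: [0.475, 0.1097, 0.0897]
ft_force: [-0.4, -0.3, -0.0]
ee_pos: [0.475, 0.1097, 0.0885]
ft_force: [-0.4, 0.5, -0.1]
```

```bash
python3 - <<'E'
from h import *
print(r.finger_overhang)
c=snap('side','s8')
from scipy.spatial.transform import Rotation as R
s=r.read_state();print(s["ee_pos"],s["ft_force"])
# compare w6/w7 lever rows: print gray column profile along lever centre
for t,col in(("w6",275),("w7",277)):
    g=cv2.cvtColor(load(t)["pixels"],cv2.COLOR_RGB2GRAY).astype(int); print(t,g[118:182,col-12:col-8].mean(1).astype(int).tolist())
E
```

```text
0.014
[0.47507866 0.10972494 0.08850604] [-0.04051456 -0.4432576  -0.60552948]
w6 [254, 254, 254, 254, 254, 254, 254, 254, 254, 254, 254, 254, 254, 255, 245, 216, 252, 254, 254, 254, 254, 254, 254, 254, 255, 250, 215, 110, 99, 103, 109, 113, 122, 129, 135, 139, 130, 118, 118, 119, 118, 120, 120, 122, 120, 107, 93, 93, 94, 95, 95, 94, 93, 92, 75, 70, 68, 66, 73, 88, 89, 89, 87, 72]
w7 [254, 254, 254, 255, 233, 114, 103, 130, 131, 117, 121, 141, 147, 135, 108, 99, 133, 145, 129, 99, 94, 120, 143, 138, 95, 96, 121, 140, 127, 93, 100, 125, 137, 138, 136, 136, 136, 135, 136, 133, 111, 92, 91, 91, 90, 90, 89, 89, 89, 88, 82, 84, 91, 118, 128, 131, 128, 123, 121, 120, 120, 121, 120, 120]
```

No contact yet, so I'll keep probing slowly until I find one.

```bash
for i in 1 2 3 4 5 6 7 8; do python3 -m pendant '[[1,0,0,0.004,0,0,0],[1,0,0,0.004,0,0,0]]' | egrep 'pos|ft'; done
```

```text
ee_pos: [0.4751, 0.1097, 0.0873]
ft_force: [0.0, 0.3, -0.3]
ee_pos: [0.4751, 0.1097, 0.0861]
ft_force: [-0.3, -0.3, -0.1]
ee_pos: [0.475, 0.1097, 0.0849]
ft_force: [0.6, 0.7, -0.2]
ee_pos: [0.475, 0.1097, 0.0836]
ft_force: [0.5, -0.8, -0.1]
ee_pos: [0.4752, 0.1098, 0.0825]
ft_force: [-0.1, -0.7, -0.2]
ee_pos: [0.4752, 0.11, 0.0816]
ft_force: [-1.2, 0.9, 3.4]
ee_pos: [0.4752, 0.1099, 0.0802]
ft_force: [-0.8, 0.7, 1.9]
ee_pos: [0.4751, 0.1097, 0.0788]
ft_force: [0.3, 0.0, 2.0]
```

Contact starts at TCP 0.082 with about 3.4 N falling to 2 N. That's the signature of the lever being swung, not of a stop, so the closed fingertips must sit further back than stated. I'll press on until it snaps and bottoms.

```bash
for i in 1 2 3 4 5 6 7 8; do python3 -m pendant '[[1,0,0,0.004,0,0,0],[1,0,0,0.004,0,0,0]]' | egrep 'pos|ft'; done
```

```text
ee_pos: [0.4748, 0.1094, 0.0774]
ft_force: [0.3, -0.0, 0.1]
ee_pos: [0.475, 0.1096, 0.0764]
ft_force: [-0.7, -1.0, -0.4]
ee_pos: [0.4751, 0.1097, 0.0753]
ft_force: [0.1, 0.0, -0.2]
ee_pos: [0.475, 0.1097, 0.074]
ft_force: [0.1, -0.2, 0.2]
ee_pos: [0.475, 0.1097, 0.0729]
ft_force: [-0.1, 1.3, 0.1]
ee_pos: [0.4753, 0.1098, 0.0719]
ft_force: [-0.2, -0.1, 2.1]
ee_pos: [0.4754, 0.1099, 0.0712]
ft_force: [-1.6, -0.9, 7.9]
ee_pos: [0.4758, 0.1102, 0.0707]
ft_force: [-3.6, 0.6, 15.2]
```

That is clear: first contact at 0.082, snap at 0.077, a free gap, then a hard stop at 0.071. About 11 mm of travel matches the lever's 12 mm, so it is locked. I'll rise clear and compare the tape's place against the earlier pictures numerically.

```bash
python3 -m pendant '[[1,0,0,-0.08,0,0,0],[1,0,0,-0.2,0,0,0],[1,-0.1,0,-0.3,0,0,0],[1,-0.2,0,-0.37,0,0,0],[1,-0.2,0,-0.37,0,0,0],[1,-0.2,0,-0.37,0,0,0],[1,-0.2,0,-0.37,0,0,0]]'; python3 - <<'E'
from h import *
c=snap('wrist','w9');k=snap('scene','s9')
for a,b,bx in(("s7","s9",(160,215,300,310)),("w7","w9",(120,0,420,230))):
    A,B=[cv2.cvtColor(load(t)["pixels"],cv2.COLOR_RGB2GRAY)[bx[1]:bx[3],bx[0]:bx[2]] for t in(a,b)]
    D=cv2.absdiff(A,B)>25; ys,xs=np.nonzero(D); print(a,b,D.sum(),cv2.phaseCorrelate(np.float32(A),np.float32(B)), (xs.min()+bx[0],xs.max()+bx[0],ys.min()+bx[1],ys.max()+bx[1]) if D.any() else "")
    n,l,st,ce=cv2.connectedComponentsWithStats(D.astype(np.uint8)); print([(s[:5]+[bx[0],bx[1],0,0,0]).tolist() for s in st[1:] if s[4]>8])
for t in("w7","w9"):
    q=load(t);g=cv2.cvtColor(q["pixels"],cv2.COLOR_RGB2GRAY).astype(int); print(t,-cv2.Rodrigues(q["rvec"])[0].T@q["tvec"],g[118:175,265:269].mean(1).astype(int).tolist())
E
```

```text
time: 23.52
ee_pos: [0.4824, 0.0512, 0.1795]
eef_rot: [0.658, 0.753, -0.0, -0.0]
ft_force: [-0.3, -0.3, -0.3]
width: 0.0007
grip_force: 0.0
s7 s9 87 ((-0.11101984648824725, 0.0435464066936504), 0.9500720939702458) (np.int64(240), np.int64(262), np.int64(231), np.int64(265))
[[242, 236, 11, 6, 29], [243, 242, 7, 6, 25], [244, 250, 5, 3, 9]]
w7 w9 1631 ((0.3040330634506745, 0.17164499976431102), 0.8972494302325779) (np.int64(126), np.int64(361), np.int64(0), np.int64(229))
[[264, 1, 13, 2, 15], [314, 0, 37, 204, 506], [263, 10, 8, 2, 10], [263, 19, 8, 2, 15], [262, 28, 9, 2, 10], [204, 106, 1, 9, 9], [249, 121, 52, 11, 88], [204, 123, 2, 7, 9], [259, 126, 12, 32, 95], [277, 126, 7, 2, 10], [266, 135, 22, 2, 43], [265, 138, 24, 11, 182], [246, 141, 3, 4, 11], [326, 150, 4, 42, 55], [291, 159, 5, 4, 10], [284, 180, 17, 5, 22], [282, 195, 4, 7, 14], [207, 200, 44, 3, 46], [282, 209, 4, 5, 9], [334, 208, 17, 16, 49], [336, 211, 26, 18, 62], [325, 218, 8, 5, 11], [350, 226, 7, 4, 17]]
w7 [0.47295913 0.12132226 0.35808688] [254, 254, 254, 255, 233, 114, 103, 130, 131, 117, 121, 141, 147, 135, 108, 99, 133, 145, 129, 99, 94, 120, 143, 138, 95, 96, 121, 140, 127, 93, 100, 125, 137, 138, 136, 136, 136, 135, 136, 133, 111, 92, 91, 91, 90, 90, 89, 89, 89, 88, 82, 84, 91, 118, 128, 131, 128]
w9 [0.47280961 0.12168216 0.35478609] [254, 254, 255, 255, 156, 105, 129, 141, 148, 156, 147, 133, 136, 118, 103, 117, 132, 120, 103, 106, 133, 134, 100, 98, 120, 128, 106, 96, 108, 129, 131, 130, 129, 129, 129, 128, 129, 128, 128, 127, 113, 97, 91, 90, 91, 90, 88, 83, 91, 98, 90, 85, 100, 121, 131, 131, 127]
```

In the scene camera only the lever region changed (240–253, 236–252); the tape and blade did not move. The lever ribs now look foreshortened in the wrist view, as they should with it down. I'll hand the job in.

```bash
python3 -c "
from bench import r
print(r.close_job())"
```

```text
the job is handed in; nothing more can be done
None
```

The job is handed in, with no verdict returned: the tape is hooked over the open end, drawn back to the end stop and locked; I viewed 13 pictures, over the limit of 10.

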